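# Eject the finned board with its levers

### The job

Two circuit boards stand in carriers on the bench, each with an upright ejector lever at either end. Free the one that carries the finned heat sink: swing both of its levers outward, away from the board, as far as they go, so that they pry it up out of its connector and it stays standing raised on them. Leave the other board, with the three round cans, seated as it is.

Things in the scene. Friction and masses are not known exactly. Their poses are not given: they have to be found in the camera images.
- fin_board: Board to free: green, loose, standing on edge in the guides of a fixed carrier (70 x 210 mm); 130 mm long, 63 high, 4 thick, with an aluminium heat sink of 8 fins (70 long, 40 high, 29 mm out) on its +x face. 150 g. Origin: middle of its top edge, 85 mm above the bench when seated. y: along the board to its left lever; z up. A lever fully out lifts its own end by about 11 mm.
- fin_lever_left (a joint): Black lever at the board's +y end, on a fixed pin along the board's x, 80 mm from its middle, 58 mm above the bench. Arm 66 mm long, 8 thick, 18 wide (last 16 mm: 10 x 24); its top is 124 mm high when upright. Value: outward swing in rad, 0 = upright (inner stop), grows as the tip goes away from the board, stop 0.7; starts under 0.05. Friction holds it; about 5 N at 42 mm above the pin moves it.
- fin_lever_right (a joint): The same lever, mirrored, at the board's -y end (pin 80 mm from the board's middle). 0 = upright; grows as its tip swings outward (towards the board's -y), stop at 0.7; starts under 0.05.
- can_board: The other board, to be left alone: same green board, carrier and levers, also seated, but with three round grey cans (22 mm across, 28 long, lying across the board) on its +x face instead of fins. Origin and axes as for the finned board. One board is nearer the robot, the other about 170 mm farther; which is which varies.
Mind the look-alikes: they are no part of the job. Leave any orange or turquoise look-alike of the fin_board alone.

How it is judged (in metres and radians):
At the end, for the whole second after the job is handed in: Both levers of the finned board are swung outward by more than 0.5 rad (their stop is at 0.7), and the board stands on them raised by more than 6 mm (top edge above 91 mm), within 30 mm of where it stood, upright within 10 degrees and at rest (value of joint each of fin_lever_left, fin_lever_right above 0.5 rad and height (world z) of fin_board above 0.091 m and distance of fin_board from where it was at the start of the episode below 0.03 m and angle between fin_board's own z axis and vertical below 0.17 rad and linear speed of fin_board below 0.02 m/s); the robot touches nothing.
It fails at once if the board with the three cans is disturbed or raised (shifts by more than 4 mm) (distance of can_board from where it was at the start of the episode above 0.004 m).
It also fails if it takes over 35 s, if anything falls off the work surface, if the arm or the gripper's body presses on something with over 40 N, if the wrist force passes 120 N, or if a joint passes its speed limit or range.

### The arm

A 7-joint arm with a two-finger parallel gripper is mounted at the origin on the work surface. World frame = base frame: x ahead of the robot, y to its left, z up, the work surface at z = 0. Lengths are in m, angles in degrees, forces in N, time in s.
With the tool pointing down it reaches from about 0.425 to 0.875 m from the base axis. Payload 4.7 kg.
Tool frame: the origin (TCP) lies midway between the tips of the shut fingers; the grasp point (between the pads) lies 19 mm behind it (env.grip_point_offset is the distance from the TCP to the grasp point, in m); z points along the fingers, y is the line along which they close (so a half turn about z gives the same grasp; the last joint's range is limited). The gripper opens to 87 mm and grips with 3 to 60 N. Pads are 19 mm wide; open, the fingers measure 117 mm over their backs; the gripper's body (75 mm by 190 mm) begins 51 mm behind the grasp point.
Start: joints at [-72.13, 18.392, -4.016, 83.108, 1.295, 78.541, -3.26], TCP at [0.191, 0.621, 0.223] pointing down, gripper open.
Joint ranges: [-163.93, 163.93], [-17.29, 119.83], [-79.2, 71.16], [3.27, 140.29], [-89.18, 269.18], [5.43, 117.66], [-154.24, 154.24]. Speed limits (degrees/s): [147.25, 147.25, 180, 180, 180, 180, 180].

### API

Orientations are given as [roll, pitch, yaw] about the fixed x, y, z axes, in that order (R = Rz(yaw) Ry(pitch) Rx(roll)).
In Python, from cell import env gives the robot as it stands.
- The arm moves only by the shell command python3 -m jog 'ROWS' [FORCE]. ROWS is JSON, a list of rows, each a list of 7 numbers: the shift along the tool's x, y, z in m, then the turn, a rotation vector about the tool's x, y, z in rad, then the finger opening in m, from 0 to 0.087. A call has 1 to 12 rows; each row shifts and turns the commanded pose from where the row before left it, along the tool's axes as they then stand; what a row does not reach is not made up. A row lasts 1/12 s, in which the tool goes at most 41.7 mm and 7.16 degrees, less where a joint would pass 70% of its speed; a pose out of reach is approached as far as the arm can. A call is refused whole if a number of a shift passes 0.0417 or a number of a turn 0.125, either way. A call with a gripper value outside its range is refused whole. The fingers move at their own pace and stop on an object; FORCE is the grip in N (left out, the last holds). Time passes only in rows, so rows that do not move let the fingers close. It gives the time, the measured TCP pose, the force, the opening and the grip force at its end, in the units of the state.
- env.get_obs(): the state, without advancing time (a new reading comes with each control period).
- env.read_camera(name): name is "scene" or "side" or "wrist"; returns the picture (400x640x3 uint8, blue, green, red); there is no depth.
- env.get_calibration(name): a dict with "fov_y" (degrees; the focal length in pixels is half the picture's height over the tangent of half this angle, whatever the lens; pixels are square), "cx", "cy" (the principal point, pixels), "pose" (4x4, takes a point from camera to world coordinates). Camera axes: x right, y up, looking along -z (the intrinsics and any distortion apply to the point x, -y, -z); pixel columns grow to the right and rows downward; lengths in m; the calibration is good to about 2 mm. A picture is of the moment at which its call begins: read the wrist's pose just before it. get_calibration takes no time and is no camera call; for the wrist camera it gives the pose at the moment of the call.
- env.sign_off(): hands the job in; it is judged then, once.
The state is a dict: "time_s": time; "qpos": joint angles; "joint_velocities": joint speeds; "effort": joint torques, N m; "tool_pos": TCP position; "tool_rot": TCP orientation; "force": force on the tool from outside, world axes, zero at the start; "wrist_torque": the same for the moment, N m; "grip_width": finger opening in m; "grasp_force": force on a finger pad.
Only numpy, scipy, OpenCV 4.12 (cv2) and the standard library are available. Lean on these libraries where they do the work, as an engineer would, in place of code of your own. Each camera call takes 0.05 s, during which the arm holds its last target. There are 200 camera calls.

## Working session

There is one attempt and no reset: what is moved stays moved. The work goes in short steps, Python scripts to look and compute and a shell command to move; the robot and the scene stay as the last step left them, time stands still between calls to the robot, and variables do not carry over. Pictures are saved under pics/ and viewed, at most 10 in all, crops included, and the job is handed in when it is done.

```bash
mkdir -p pics
python3 - <<'E'
from cell import env
import cv2
for n in("scene","side"):
    cv2.imwrite(f"pics/{n}0.png",env.read_camera(n)); c=env.get_calibration(n); print(n,c)
o=env.get_obs();print(o['time_s'],o['tool_pos'],o['tool_rot'],o['grip_width'])
E
```

```text
scene {'fov_y': 42.85114621542708, 'cx': 316.6133307797464, 'cy': 203.27402252737937, 'pose': array([[ 0.35215031, -0.71962161,  0.59844373,  1.1183467 ],
       [ 0.93590738,  0.27636269, -0.21840568, -0.24484629],
       [-0.00821807,  0.63699953,  0.77082038,  0.88648473],
       [ 0.        ,  0.        ,  0.        ,  1.        ]])}
side {'fov_y': 44.064635972996506, 'cx': 324.6940776338626, 'cy': 195.22246157274458, 'pose': array([[-0.84593678,  0.35022514, -0.4021608 ,  0.18586997],
       [-0.53327784, -0.55217186,  0.64087516,  0.47613308],
       [ 0.00238871,  0.75660332,  0.6538698 ,  0.60671673],
       [ 0.        ,  0.        ,  0.        ,  1.        ]])}
0.1 [0.19063499 0.62087773 0.22153326] [-1.79897112e+02  6.50188638e-03  1.62936335e+02] 0.0866405639494441
```

View pics/scene0.png

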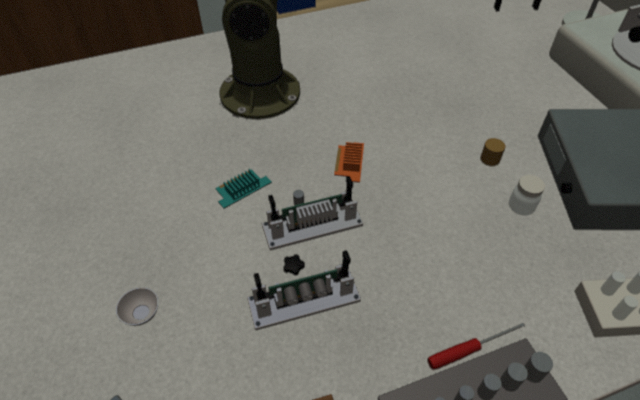

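View pics/side0.png

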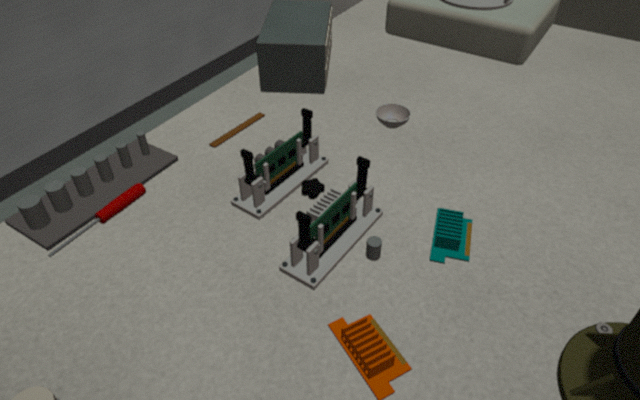

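The scene camera shows the finned board nearer the robot, with lever tops at about (271,199) and (349,180). In the side view they are at about (363,160) and (302,216). I'll zoom in to get these more precisely.

Run:
```python
import cv2,numpy as np
a=cv2.imread("pics/scene0.png")[165:255,250:375];b=cv2.imread("pics/side0.png")[145:295,265:395]
a=cv2.resize(a,None,fx=6,fy=6,interpolation=2);b=cv2.resize(b,None,fx=4,fy=4,interpolation=2)
cv2.imwrite("pics/a.png",a);cv2.imwrite("pics/b.png",b)
```

```text
(no output)
```

View pics/a.png

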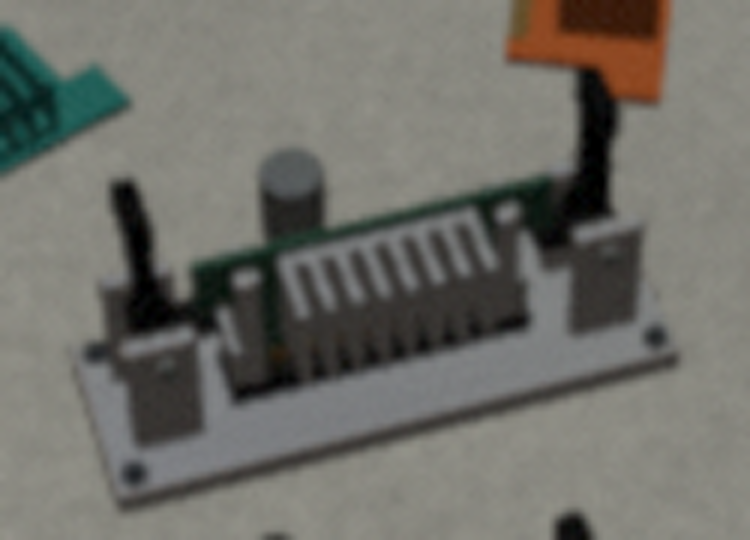

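View pics/b.png

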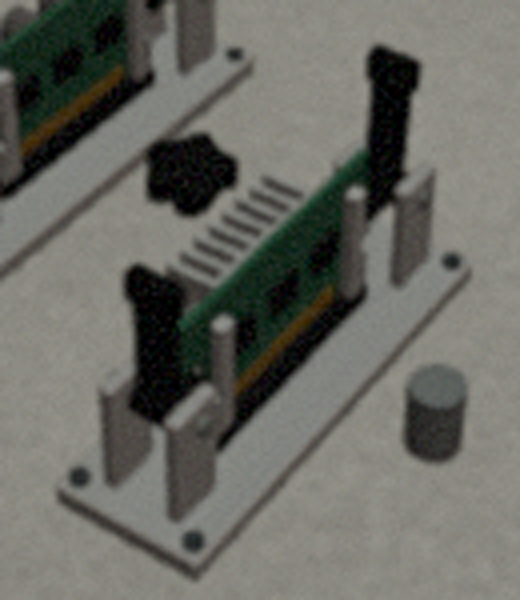

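The crops show the base plate bolts, the board's top edge and the lever tops clearly. I'll triangulate those.

```bash
cat > h.py <<'E'
from cell import env
import numpy as np
def ray(n,u,v):
    c=env.get_calibration(n);f=200/np.tan(np.radians(c['fov_y']/2))
    d=np.array([(u-c['cx'])/f,-(v-c['cy'])/f,-1]);P=c['pose'];d=P[:3,:3]@d
    return P[:3,3],d/np.linalg.norm(d)
def plane(n,u,v,z):
    o,d=ray(n,u,v);return o+d*(z-o[2])/d[2]
def tri(r):
    A=0;b=0
    for o,d in r:
        M=np.eye(3)-np.outer(d,d);A=A+M;b=b+M@o
    p=np.linalg.solve(A,b);return p,[np.linalg.norm((np.eye(3)-np.outer(d,d))@(p-o))for o,d in r]
S=lambda x,y:("scene",(x+.5)/6-.5+250,(y+.5)/6-.5+165)
T=lambda x,y:("side",(x+.5)/4-.5+265,(y+.5)/4-.5+145)
E
python3 - <<'E'
from h import *
np.set_printoptions(precision=4,suppress=True)
for n,a,b in[("bolt-y-x",S(96,352),T(451,261)),("bolt+y+x",S(656,335),T(80,477)),("levR top",S(122,184),T(394,60)),("levL top",S(598,72),T(155,278)),("board top -y",S(195,265),T(366,155)),("board top +y",S(551,180),T(182,325))]:
    print(n,*tri([ray(*a),ray(*b)]))
for n,p,z in[("s-y-x",S(96,352),.01),("s-y+x",S(134,473),.01),("s+y+x",S(656,335),.01),("t+y+x",T(80,477),.01),("t+y-x",T(193,541),.01),("t-y-x",T(451,261),.01),
 ("s bd -y",S(195,265),.085),("s bd +y",S(551,180),.085),("t bd -y",T(366,155),.085),("t bd +y",T(182,325),.085)]:print(n,plane(*p,z)[:2])
E
```

```text
bolt-y-x [ 0.4515 -0.1207  0.0129] [np.float64(0.001566983691597972), np.float64(0.0015669836915980168)]
bolt+y+x [0.5168 0.07   0.013 ] [np.float64(0.001520529223196634), np.float64(0.0015205292231966826)]
levR top [ 0.4762 -0.1066  0.1246] [np.float64(0.0015123208859499913), np.float64(0.001512320885949947)]
levL top [0.4855 0.0566 0.1259] [np.float64(0.0005704964969174271), np.float64(0.0005704964969174114)]
board top -y [ 0.4808 -0.0888  0.0828] [np.float64(0.002041607148857414), np.float64(0.0020416071488575846)]
board top +y [0.4896 0.0373 0.0836] [np.float64(0.0023717964680127143), np.float64(0.002371796468012734)]
s-y-x [ 0.4508 -0.1193]
s-y+x [ 0.5065 -0.1224]
s+y+x [0.5159 0.0722]
t+y+x [0.5176 0.0667]
t+y-x [0.4619 0.0698]
t-y-x [ 0.4521 -0.1253]
s bd -y [ 0.4845 -0.088 ]
s bd +y [0.4927 0.0383]
t bd -y [ 0.4787 -0.0886]
t bd +y [0.4876 0.0363]
```

```bash
python3 -m jog '[[-0.038,-0.009,0,0,0,0.066,0],[-0.038,-0.009,0,0,0,0.066,0],[-0.038,-0.009,0,0,0,0.066,0],[-0.037,-0.009,0,0,0,0.066,0],[-0.037,-0.009,0,0,0,0.066,0],[-0.036,-0.009,0,0,0,0.066,0],[-0.036,-0.009,0,0,0,0.066,0],[-0.035,-0.009,0,0,0,0.066,0],[-0.035,-0.009,0,0,0,0.066,0],[-0.034,-0.009,0,0,0,0.066,0]]' 20
cat >> h.py <<'E'
from scipy.spatial.transform import Rotation as Ro
def to(pos,yaw):
    o=env.get_obs();R=Ro.from_euler('xyz',o['tool_rot'],degrees=True);G=Ro.from_euler('xyz',[180,0,yaw],degrees=True)
    print('shift',R.inv().apply(np.array(pos)-o['tool_pos']).round(4),'turn',(R.inv()*G).as_rotvec().round(4),o['time_s'],o['tool_pos'].round(4),np.round(o['force'],1))
E
python3 -c "
from h import *
to([.487,.0245,.2],87)"
```

```text
time_s: 0.93
tool_pos: [0.4397, 0.3478, 0.2221]
tool_rot: [-180.0, 0.0, 124.9]
force: [0.0, 0.2, 0.7]
grip_width: 0.0281
grasp_force: 0.0
shift [-0.2923 -0.1461  0.0223] turn [-3.000e-04  5.000e-04  6.613e-01] 0.9333 [0.4397 0.3478 0.2221] [0.  0.2 0.7]
```

```bash
python3 -m jog '[[-0.034,-0.009,0,0,0,0.066,0],[-0.034,-0.009,0,0,0,0.066,0],[-0.034,-0.009,0,0,0,0.066,0],[-0.033,-0.009,0,0,0,0.066,0],[-0.033,-0.009,0,0,0,0.066,0],[-0.033,-0.009,0,0,0,0.066,0],[-0.032,-0.009,0,0,0,0.066,0],[-0.032,-0.009,0,0,0,0.066,0],[-0.031,-0.009,0,0,0,0.066,0],[-0.030,-0.009,0,0,0,0.066,0],[0,0,0,0,0,0,0],[0,0,0,0,0,0,0]]'
python3 -c "
from h import *
to([.487,.0245,.101],87)
import cv2;c=env.get_calibration('wrist');cv2.imwrite('pics/w1.png',env.read_camera('wrist'))"
```

```text
time_s: 1.93
tool_pos: [0.456, 0.0171, 0.2226]
tool_rot: [180.0, -0.1, 87.1]
force: [0.2, 1.2, -0.5]
grip_width: 0.0
grasp_force: 0.0
shift [0.0088 0.0306 0.1216] turn [ 0.0001 -0.0011  0.0017] 1.9333 [0.456  0.0171 0.2226] [ 0.2  1.2 -0.5]
```

View pics/w1.png

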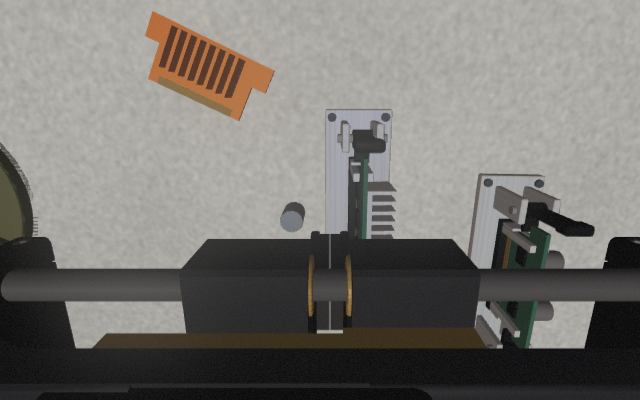

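The wrist view shows the left lever of the finned board at (368,145). Its board lies about 30 mm to +x of the fingers, which agrees with the triangulation. I'll align above the board and descend.

```bash
python3 -m jog '[[0.004,0.015,0,0,0,0,0],[0.005,0.0155,0.01,0,0,0,0],[0,0,0.03,0,0,0,0],[0,0,0.03,0,0,0,0],[0,0,0.03,0,0,0,0],[0,0,0.021,0,0,0,0],[0,0,0,0,0,0,0],[0,0,0,0,0,0,0]]'
python3 -c "
from h import *
to([.4898,.0769,.101],87)"
```

```text
time_s: 2.65
tool_pos: [0.4866, 0.0274, 0.1007]
tool_rot: [-179.8, 0.1, 87.4]
force: [0.7, -0.2, 0.8]
grip_width: 0.0006
grasp_force: 0.0
shift [ 0.0496  0.001  -0.0004] turn [-0.0027  0.0012  0.0077] 2.65 [0.4866 0.0274 0.1007] [ 0.7 -0.2  0.8]
```

```bash
python3 -m jog '[[0.004,0,0,0,0,0,0],[0.004,0,0,0,0,0,0],[0.004,0,0,0,0,0,0],[0.004,0,0,0,0,0,0],[0.004,0,0,0,0,0,0],[0.004,0,0,0,0,0,0],[0,0,0,0,0,0,0]]'
python3 -m jog '[[0.004,0,0,0,0,0,0],[0.004,0,0,0,0,0,0],[0.004,0,0,0,0,0,0],[0.004,0,0,0,0,0,0],[0.004,0,0,0,0,0,0],[0,0,0,0,0,0,0],[0,0,0,0,0,0,0]]'
python3 -c "
from h import *
to([.4898,.0769,.101],87)"
```

```text
time_s: 3.23
tool_pos: [0.4894, 0.0506, 0.1022]
tool_rot: [179.9, -0.0, 87.3]
force: [1.6, -3.7, 3.3]
grip_width: 0.0007
grasp_force: 1.7
time_s: 3.82
tool_pos: [0.4885, 0.069, 0.1005]
tool_rot: [-179.9, 0.1, 87.3]
force: [0.9, -6.0, -1.7]
grip_width: 0.0008
grasp_force: 2.3
shift [ 0.0079  0.0009 -0.0006] turn [-0.0018  0.0022  0.0047] 3.8167 [0.4885 0.069  0.1005] [ 0.9 -6.  -1.7]
```

```bash
python3 -m jog '[[0.003,0,0,0,0,0,0],[0.003,0,0,0,0,0,0],[0.002,0,0,0,0,0,0],[0,0,0,0,0,0,0],[0,0,0,0,0,0,0]]'
python3 -m jog '[[0.002,0,0,0,0,0,0],[0,0,0,0,0,0,0],[0,0,0,0,0,0,0]]'
```

```text
time_s: 4.23
tool_pos: [0.4881, 0.0742, 0.0993]
tool_rot: [-179.8, 0.4, 87.2]
force: [1.7, -9.7, -5.5]
grip_width: 0.0002
grasp_force: 4.8
time_s: 4.48
tool_pos: [0.4881, 0.0745, 0.0992]
tool_rot: [-179.8, 0.5, 87.1]
force: [1.3, -13.5, -5.9]
grip_width: 0.0003
grasp_force: 6.4
```

The left lever is at its stop: force is rising with no further motion. I'll back off, lift and go to the right lever.

```bash
python3 -m jog '[[-0.006,0,0,0,0,0,0],[-0.002,0,-0.03,0,0,0,0],[0,0,-0.03,0,0,0,0],[-0.03,0,0,0,0,0,0],[-0.04,0,0,0,0,0,0],[-0.04,0,0,0,0,0,0],[-0.03,0,0,0,0,0,0],[0,0,0,0,0,0,0],[0,0,0,0,0,0,0]]'
python3 -c "
from h import *
to([.4819,-.0755,.101],87)"
```

```text
time_s: 5.23
tool_pos: [0.4824, -0.068, 0.1614]
tool_rot: [-180.0, -0.1, 87.1]
force: [-0.3, 0.4, -0.3]
grip_width: 0.0003
grasp_force: 0.0
shift [-0.0076 -0.0001  0.0604] turn [-0.0004 -0.0021  0.0017] 5.2333 [ 0.4824 -0.068   0.1614] [-0.3  0.4 -0.3]
```

```bash
python3 -m jog '[[-0.007,0,0.02,0,0,0,0],[0,0,0.02,0,0,0,0],[0,0,0.02,0,0,0,0],[0,0,0,0,0,0,0],[-0.004,0,0,0,0,0,0],[-0.004,0,0,0,0,0,0],[-0.004,0,0,0,0,0,0],[-0.004,0,0,0,0,0,0],[-0.004,0,0,0,0,0,0],[-0.004,0,0,0,0,0,0],[0,0,0,0,0,0,0]]'
python3 -m jog '[[-0.004,0,0,0,0,0,0],[-0.004,0,0,0,0,0,0],[-0.004,0,0,0,0,0,0],[-0.004,0,0,0,0,0,0],[-0.004,0,0,0,0,0,0],[0,0,0,0,0,0,0],[0,0,0,0,0,0,0]]'
python3 -m jog '[[-0.003,0,0,0,0,0,0],[-0.003,0,0,0,0,0,0],[0,0,0,0,0,0,0],[0,0,0,0,0,0,0]]'
python3 -c "
from h import *
to([.479,-.128,.101],87)"
```

```text
time_s: 6.15
tool_pos: [0.4823, -0.0984, 0.1023]
tool_rot: [179.9, -0.1, 87.3]
force: [0.0, 3.6, 2.6]
grip_width: 0.0003
grasp_force: 1.7
time_s: 6.73
tool_pos: [0.4802, -0.1166, 0.1009]
tool_rot: [-179.9, -0.1, 87.4]
force: [0.6, 5.9, -2.2]
grip_width: 0.0004
grasp_force: 2.6
time_s: 7.07
tool_pos: [0.4796, -0.1208, 0.1001]
tool_rot: [-179.9, -0.3, 87.4]
force: [1.8, 9.7, -5.2]
grip_width: 0.0005
grasp_force: 4.4
shift [-0.0072 -0.0002 -0.0009] turn [-0.0021 -0.0044  0.0072] 7.0667 [ 0.4796 -0.1208  0.1001] [ 1.8  9.7 -5.2]
```

```bash
python3 -m jog '[[-0.003,0,0,0,0,0,0],[-0.002,0,0,0,0,0,0],[0,0,0,0,0,0,0],[0,0,0,0,0,0,0]]'
python3 -m jog '[[-0.002,0,0,0,0,0,0],[0,0,0,0,0,0,0],[0,0,0,0,0,0,0]]'
```

```text
time_s: 7.4
tool_pos: [0.4792, -0.1245, 0.1006]
tool_rot: [-179.8, -0.4, 87.5]
force: [-0.5, 11.3, -0.1]
grip_width: 0.0005
grasp_force: 4.5
time_s: 7.65
tool_pos: [0.4792, -0.1247, 0.1006]
tool_rot: [-179.8, -0.5, 87.5]
force: [-0.4, 15.4, 0.0]
grip_width: 0.0005
grasp_force: 5.9
```

The right lever is at its stop too. I'll back off, lift clear and look.

```bash
python3 -m jog '[[0.007,0,0,0,0,0,0],[0.002,0,-0.03,0,0,0,0],[0,0,-0.035,0,0,0,0],[0,0,-0.04,0,0,0,0],[0,0,-0.03,0,0,0,0],[0.03,0,0,0,0,0,0],[0.04,0,0,0,0,0,0],[0.04,0,0,0,0,0,0],[0.04,0,0,0,0,0,0],[0.04,0,0,0,0,0,0],[0.04,0,0,0,0,0,0],[0,0,0,0,0,0,0]]'
python3 - <<'E'
from h import *
import cv2
a=cv2.resize(env.read_camera('scene')[160:260,250:375],None,fx=5,fy=5,interpolation=2)
b=cv2.resize(env.read_camera('side')[145:295,265:395],None,fx=3.33,fy=3.33,interpolation=2)[:500]
b=cv2.copyMakeBorder(b,0,500-b.shape[0],0,0,0)
c=np.hstack([a,b]);cv2.imwrite('pics/end.png',cv2.resize(c,None,fx=.75,fy=.75))
E
```

```text
time_s: 8.65
tool_pos: [0.4902, 0.1158, 0.2358]
tool_rot: [-180.0, -0.1, 88.0]
force: [-0.5, 1.1, 0.8]
grip_width: 0.0004
grasp_force: 0.0
```

View pics/end.png

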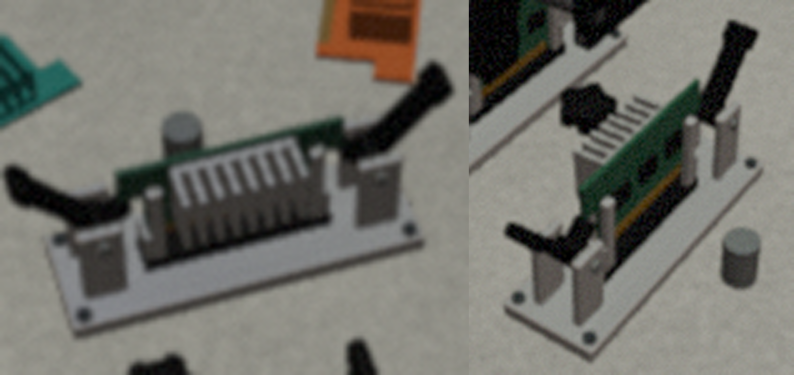

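Both levers are swung fully out, with tips at (15,180) and (437,72) in the scene crop. The board stands level and raised on them, and the arm is clear.

```bash
python3 -c "
from cell import env
print(env.sign_off())"
```

```text
the job is handed in; nothing more can be done
None
```

I swung both levers of the finned board out to their stops; in the last pictures it stands raised on them with the arm clear. I never touched the can board, and I handed the job in at about 9 s; no verdict came back.

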